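# Pack a bracket kit into the shaped tray

## Task

Pack one kit for assembly: put the short channel, the narrow square tube, the round pipe spacer and the levelling foot into the kit tray, each in the recess cut to its shape and size, upright as it stands now and flat on the recess floor. Leave the long channel and the wide square tube where they are.

Things in the scene. Friction and masses are not known exactly. Their poses are not given: they have to be found in the camera images.
- channel_short: The shorter of two aluminium U-channels, lying open side up: 90 mm long (x), 40 mm wide (y), 42 mm high, 3 mm sheet, 0.15 to 0.3 kg. Two upright flanges run along its length; take it across the 40 mm width. Belongs in the long recess, lengthways. Loose on the bench. Origin: centre of its underside; z up.
- tube_narrow: The narrower of two cut-offs of square steel tube, standing on end, hollow as seen from above: 40 by 40 mm outside (faces across x and y), 50 mm high, 3 mm wall, 0.1 to 0.21 kg. Belongs in the square recess. Loose on the bench. Origin: centre of its underside; z up.
- pipe_spacer: Spacer cut from round steel pipe, standing on end, hollow: 36 mm outside diameter, 27 mm bore, 50 mm high, 0.1 to 0.2 kg. Belongs in the small round recess. Loose on the bench. Origin: centre of its underside; z up.
- levelling_foot: Machine levelling foot, standing stem up: dark rubber disc of 56 mm diameter and 12 mm height, a hexagon nut about 26 mm wide from 12 to 19 mm, then a plain steel stem of 16 mm diameter up to 62 mm height, 0.14 to 0.28 kg. Take it by the stem. Belongs in the big round recess. Loose on the bench. Origin: centre of its underside; z up.
- channel_long: Look-alike that stays: the longer aluminium U-channel, 140 mm long (x), 40 mm wide (y), 42 mm high, open side up; 0.34 kg. Loose on the bench. Origin: centre of its underside; z up.
- tube_wide: Look-alike that stays: the wider cut-off of square steel tube, 62 by 62 mm outside, 50 mm high, hollow, standing on end; 0.26 kg. Loose on the bench. Origin: centre of its underside; z up.
- recess_long: Grey insert, 120 (x) by 92 (y) by 14 mm, fixed, one of four set two by two in the blue kit tray (base 4 mm, rim level with the inserts, 18 mm above the bench). Open recess at its centre, 10 mm deep, black floor: a long rectangle, 109 mm along x by 59 mm along y. Origin: centre of the insert's underside; recess floor 4 mm above it; z up. The recesses change places between starts.
- recess_square: Grey insert, 120 (x) by 92 (y) by 14 mm, fixed, one of four set two by two in the blue kit tray (base 4 mm, rim level with the inserts, 18 mm above the bench). Open recess at its centre, 10 mm deep, black floor: a square, 59 by 59 mm. Origin: centre of the insert's underside; recess floor 4 mm above it; z up. The recesses change places between starts.
- recess_small_round: Grey insert, 120 (x) by 92 (y) by 14 mm, fixed, one of four set two by two in the blue kit tray (base 4 mm, rim level with the inserts, 18 mm above the bench). Open recess at its centre, 10 mm deep, black floor: the smaller of the two round ones, 54 mm in diameter. Origin: centre of the insert's underside; recess floor 4 mm above it; z up. The recesses change places between starts.
- recess_big_round: Grey insert, 120 (x) by 92 (y) by 14 mm, fixed, one of four set two by two in the blue kit tray (base 4 mm, rim level with the inserts, 18 mm above the bench). Open recess at its centre, 10 mm deep, black floor: the larger of the two round ones, 75 mm in diameter. Origin: centre of the insert's underside; recess floor 4 mm above it; z up. The recesses change places between starts.
Not all that is in view belongs to the job. What is shaped like the recess_square but red is not meant.

How it is judged:
At the end, for the whole second after the job is handed in: Each of the four kit parts is released and at rest in its own recess: centre within 15 mm of the recess centre, underside on the recess floor (less than 4 mm above it), upright within 0.1 rad. The long channel and the wide square tube are within 20 mm of where they started (horizontal distance between channel_short and recess_long below 0.015 m and z of channel_short in the frame of recess_long between 0.001 and 0.008 m and angle between each of channel_short, tube_narrow, pipe_spacer, levelling_foot's own z axis and vertical below 0.1 rad and linear speed of each of channel_short, tube_narrow, pipe_spacer, levelling_foot below 0.02 m/s and horizontal distance between tube_narrow and recess_square below 0.015 m and z of tube_narrow in the frame of recess_square between 0.001 and 0.008 m and horizontal distance between pipe_spacer and recess_small_round below 0.015 m and z of pipe_spacer in the frame of recess_small_round between 0.001 and 0.008 m and horizontal distance between levelling_foot and recess_big_round below 0.015 m and z of levelling_foot in the frame of recess_big_round between 0.001 and 0.008 m and distance of each of channel_long, tube_wide from where it was at the start of the episode below 0.02 m); the robot touches nothing.
It fails at once if the long channel is disturbed (shifted by more than 20 mm) (distance of channel_long from where it was at the start of the episode above 0.02 m).
It fails at once if the wide square tube is disturbed (shifted by more than 20 mm) (distance of tube_wide from where it was at the start of the episode above 0.02 m).
It also fails if it takes over 109 s, if anything falls off the work surface, if the arm or the gripper's body presses on something with over 40 N, if the wrist force passes 120 N, or if a joint passes its speed limit or range.

## Robot

A 6-joint arm with a two-finger parallel gripper is mounted at the origin on the work surface. World frame = base frame: x ahead of the robot, y to its left, z up, the work surface at z = 0. Lengths are in m, angles in rad, forces in N, time in s.
With the tool pointing down it reaches from about 0.35 to 0.875 m from the base axis. Payload 4.2 kg.
Tool frame: the origin (TCP) lies at the centre of the arm's flange, where the gripper is bolted on; the fingertips stand 173 mm ahead of it and the grasp point (between the pads) lies 155 mm ahead of it; z points along the fingers, y is the direction in which the jaws open and shut (so a half turn about z gives the same grasp; the last joint's range is limited). The gripper opens to 85 mm and grips with 20 to 120 N. Pads are 22 mm wide; open, the fingers measure 114 mm over their backs; the gripper's body (76 mm by 85 mm) begins 54 mm behind the grasp point. The pads swing forward as they close: fully open they stand 13 mm farther back than shut.
Start: joints at [1.457, 0.385, 0.008, 0, -1.194, -0.259], TCP at [0.228, 0.582, 0.405] pointing down, gripper open.
Joint ranges: [-3.14, 3.14], [-1.21, 2.06], [-1.07, 1.41], [-3.16, 2.05], [-2.99, -0.16], [-3.1, 3.1]. Speed limits (rad/s): [2.79, 2.79, 3.14, 3.14, 3.14, 3.14].

## Interface

Orientations are given as [roll, pitch, yaw] about the fixed x, y, z axes, in that order (R = Rz(yaw) Ry(pitch) Rx(roll)).
In Python, from workcell import ctrl gives the robot as it stands.
- The arm moves only by the shell command python3 -m crank 'ROWS'. ROWS is a JSON object of lists of equal length, an entry for each row: "translation": the shift along the tool's x, y, z in cm, a list of three; "roll": the turn about the tool's z in degrees; "hand": the gripper's target within -1 to 1 (fully open at 1, half-way at 0, shut at -1). In form: {"translation": [[dx, dy, dz], ...], "roll": [roll, ...], "hand": [hand, ...]}. A call has 1 to 5 rows; each row is the pose to reach, as a shift and turn from the pose commanded when the call began, along the tool's axes at that moment; what a row does not reach only later rows make up. A row lasts 1/8 s, in which the tool goes at most 62.5 mm and 10.7 degrees, less where a joint would pass 70% of its speed; a pose out of reach is approached as far as the arm can. A call with a gripper value outside its range is refused whole. The fingers move at their own pace and stop on an object; the grip force is fixed at half the most. Time passes only in rows, so rows that repeat a pose let the fingers close. It gives the time, the measured TCP pose, the force and the opening at its end, in the units of the state.
- ctrl.observe(): the state, without advancing time (a new reading comes with each control period).
- ctrl.capture(name): name is "scene" or "top" or "wrist"; returns a dict with "frame" (400x640x3 uint8, red, green, blue), "mtx" (3x3 intrinsics, pixels), "k1" (the pictures are not rectified: a ray, as slopes to the right and down, at radius r is drawn at 1 + k1 r^2 times it, then the intrinsics apply), "extrinsics" (4x4, takes a point from camera to world coordinates). Camera axes: x right, y down, z forward; pixel columns grow to the right and rows downward; lengths in m; the calibration is good to about 2 mm. A picture is of the moment at which its call begins. There is no depth.
- ctrl.close_job(): hands the job in, once; it reports no verdict.
The state is a dict: "time": time; "joint_pos": joint angles; "dq": joint speeds; "joint_efforts": joint torques, N m; "position": TCP position; "tool_rot": TCP orientation; "wrist_force": force on the tool from outside, world axes, zero at the start; "moment": the same for the moment, N m; "gripper_width": opening from 0.0 (shut) to 1.0 (fully open).
Only numpy, scipy, OpenCV 4.12 (cv2) and the standard library are available. Lean on these libraries where they do the work, as an engineer would, in place of code of your own. Each camera call takes 0.05 s, during which the arm holds its last target. There are 200 camera calls.

## Working session

There is one attempt and no reset: what is moved stays moved. The work goes in short steps, Python scripts to look and compute and a shell command to move; the robot and the scene stay as the last step left them, time stands still between calls to the robot, and variables do not carry over. Pictures are saved under pics/ and viewed, about 12 in all and at most 16, crops included, and the job is handed in when it is done.

```bash
ls; mkdir -p pics
python3 - <<'E'
from workcell import ctrl
import cv2
print(ctrl.observe())
for n in ("top","scene"):
    c=ctrl.capture(n); cv2.imwrite(f"pics/{n}0.png",c["frame"][:,:,::-1])
    print(n,c["mtx"].tolist(),c["k1"],c["extrinsics"].round(4).tolist())
E
```

```text
pics
{'time': 0.0, 'joint_pos': array([ 1.45657791e+00,  3.85576098e-01,  6.60389030e-03, -5.07484245e-04,
       -1.19395795e+00, -2.58628771e-01]), 'dq': array([ 0.00063256,  0.00158232,  0.00189168, -0.00088186,  0.00022008,
       -0.00076613]), 'joint_efforts': array([-1.26577597e-03, -3.92292273e+01,  1.88402456e+01,  4.18652058e+00,
       -4.70797313e-03, -1.28385878e-06]), 'position': array([0.22754203, 0.58188952, 0.40359951]), 'tool_rot': array([ 3.13940917e+00, -8.99529409e-05, -3.73034337e-01]), 'wrist_force': array([ 1.04557717, -0.19379333,  0.20237439]), 'moment': array([-0.01764559,  0.00201939, -0.0437083 ]), 'gripper_width': 0.9974747913516069}
top [[411.059669502837, 0.0, 318.0063553555204], [0.0, 411.059669502837, 197.88559322175118], [0.0, 0.0, 1.0]] -0.05614191101082293 [[-0.0185, -0.9961, 0.0864, 0.5119], [-0.9998, 0.0186, 0.0003, -0.0057], [-0.0019, -0.0864, -0.9963, 1.2074], [0.0, 0.0, 0.0, 1.0]]
scene [[500.7624758489656, 0.0, 317.76181215936947], [0.0, 500.7624758489656, 194.86859751194103], [0.0, 0.0, 1.0]] -0.12151594032178711 [[-0.409, 0.5708, -0.7119, 1.4562], [0.9124, 0.2686, -0.3088, 0.3623], [0.015, -0.7759, -0.6307, 0.8204], [0.0, 0.0, 0.0, 1.0]]
```

View pics/top0.png

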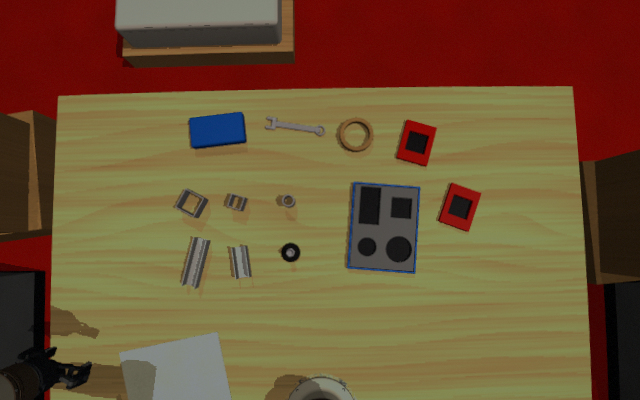

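View pics/scene0.png

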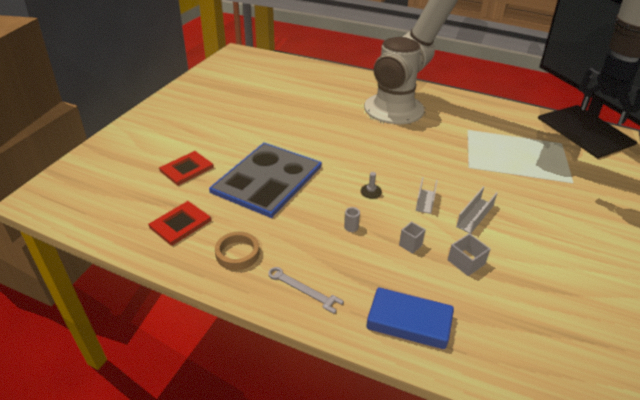

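Candidates in the top view:
- **Channels:** short (240,262), long (195,262), which stays.
- **Tubes:** narrow (236,202), wide (192,203), which stays.
- **Pipe:** (288,201). The tan ring (355,134) is not it.
- **Foot:** (290,252).
- **Recesses:** long (370,206), square (401,208), small round (367,247), big round (398,249). The red decoy squares are at (416,143) and (460,207).

Next I'll measure, with a close crop as a check.

```bash
cat > h.py <<'E'
import numpy as np, cv2
from workcell import ctrl
def ray(c,uv,z):
    uv=np.asarray(uv,float).reshape(-1,1,2)
    p=cv2.undistortPoints(uv,c["mtx"],np.array([c["k1"],0,0,0,0.]))[:,0]
    E=c["extrinsics"]; d=np.c_[p,np.ones(len(p))]@E[:3,:3].T; o=E[:3,3]
    return (o+d*((z-o[2])/d[:,2])[:,None])[:,:2]
def proj(c,P):
    P=np.asarray(P,float).reshape(-1,3); E=np.linalg.inv(c["extrinsics"])
    return cv2.projectPoints(P,cv2.Rodrigues(E[:3,:3])[0],E[:3,3],c["mtx"],np.array([c["k1"],0,0,0,0.]))[0][:,0]
def rect(c,cnt,z):
    return cv2.minAreaRect((ray(c,cnt.reshape(-1,2),z)*1000).astype(np.float32))
E
python3 - <<'E'
from h import *
c=ctrl.capture("top"); f=c["frame"]; hsv=cv2.cvtColor(f,cv2.COLOR_RGB2HSV)
x0,y0,x1,y1=170,170,430,290
cv2.imwrite("pics/crop1.png",cv2.resize(f[y0:y1,x0:x1,::-1],None,fx=3,fy=3,interpolation=cv2.INTER_CUBIC))
print("recesses")
m=cv2.inRange(hsv,(0,0,0),(180,255,45)); m[:, :340]=0; m[:,425:]=0; m[:175]=0; m[280:]=0
for k in cv2.findContours(m,0,1)[0]:
    if cv2.contourArea(k)>80:
        r=rect(c,k,.013); print(cv2.boundingRect(k),np.round(r[0]),np.round(r[1]),round(r[2],1))
print("parts")
m=((hsv[:,:,1]<75)*255).astype(np.uint8); m[:, :170]=0; m[:,310:]=0; m[:180]=0; m[295:]=0
m=cv2.morphologyEx(m,cv2.MORPH_CLOSE,np.ones((3,3)))
cv2.imwrite("pics/m1.png",m)
for k in cv2.findContours(m,0,1)[0]:
    if cv2.contourArea(k)>30:
        r=rect(c,k,.045); print(cv2.boundingRect(k),np.round(r[0]),np.round(r[1]),round(r[2],1))
E
```

```text
recesses
(358, 238, 18, 18) [ 472. -143.] [49. 49.] 88.8
(386, 237, 26, 25) [ 463. -235.] [73. 69.] 88.8
(391, 197, 21, 22) [ 583. -247.] [58. 58.] 84.5
(359, 186, 22, 39) [ 592. -155.] [ 58. 108.] 84.2
parts
(231, 246, 20, 34) [436. 216.] [90. 47.] 7.8
(282, 244, 17, 17) [462.  76.] [45. 45.] 89.1
(181, 237, 29, 52) [437. 345.] [ 51. 142.] 75.2
(282, 194, 13, 13) [608.  80.] [34. 34.] 89.2
(227, 193, 20, 18) [606. 226.] [48. 41.] 70.6
(175, 188, 33, 30) [605. 357.] [76. 65.] 60.7
```

View pics/crop1.png

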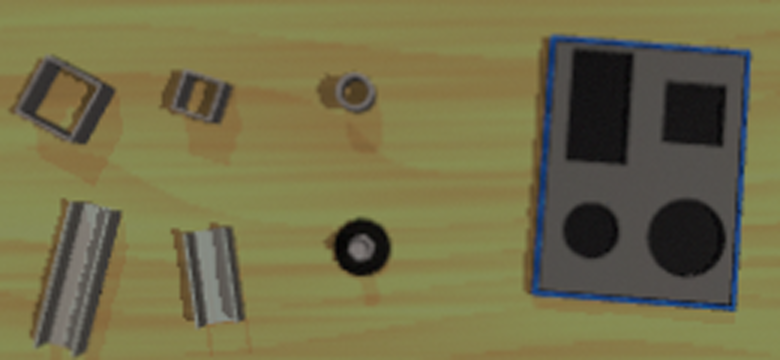

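```bash
cat >> h.py <<'E'
def go(x,y,z,yaw):
    s=ctrl.observe(); a=s["tool_rot"]; p=s["position"]; c,n=np.cos(a[2]),np.sin(a[2])
    d=np.array([x,y,z])-p
    t=[c*d[0]+n*d[1], n*d[0]-c*d[1], -d[2]]
    r=-(yaw-np.degrees(a[2])); r=(r+90)%180-90
    print("t",round(float(s["time"]),2),"pos",p.round(4),"yaw",round(float(np.degrees(a[2])),2),"shift cm",np.round(np.array(t)*100,2),"roll",round(float(r),1),"w",round(float(s["gripper_width"]),3),"F",s["wrist_force"].round(1))
E
python3 -m crank '{"translation":[[6,4,0],[11,9,0],[16,13,1],[21,17,2],[26,21,3]],"roll":[-5,-10,-15,-20,-25],"hand":[1,1,1,1,1]}'
python3 -c "
from h import *
go(.41,.216,.36,7.8)"
```

```text
time: 0.78
position: [0.3817, 0.3107, 0.3783]
tool_rot: [-3.141, -0.0, 0.067]
wrist_force: [1.6, 0.9, -0.2]
gripper_width: 1.002
t 0.78 pos [0.3817 0.3107 0.3783] yaw 3.84 shift cm [2.19 9.64 1.83] roll -4.0 w 1.002 F [ 1.6  0.9 -0.2]
```

```bash
python3 -m crank '{"translation":[[1,5,1],[2.2,9.6,1.8],[2.2,9.6,1.8]],"roll":[-2,-4,-4],"hand":[1,1,1]}'
python3 - <<'E'
from h import *
go(.41,.216,.36,7.8)
c=ctrl.capture("wrist"); print(c["mtx"].tolist(),c["k1"],c["extrinsics"].round(3).tolist())
cv2.imwrite("pics/w1.png",c["frame"][:,:,::-1])
E
```

```text
time: 1.15
position: [0.4094, 0.2155, 0.3596]
tool_rot: [3.14, 0.002, 0.129]
wrist_force: [0.1, -0.0, 0.2]
gripper_width: 0.998
t 1.15 pos [0.4094 0.2155 0.3596] yaw 7.39 shift cm [ 0.07 -0.04 -0.04] roll -0.4 w 0.998 F [ 0.1 -0.   0.2]
[[323.728134085468, 0.0, 322.4020077684465], [0.0, 323.728134085468, 202.1275983671026], [0.0, 0.0, 1.0]] 0.0011360920194394483 [[0.129, -0.957, -0.26, 0.474], [-0.992, -0.124, -0.035, 0.223], [0.002, 0.262, -0.965, 0.328], [0.0, 0.0, 0.0, 1.0]]
```

View pics/w1.png

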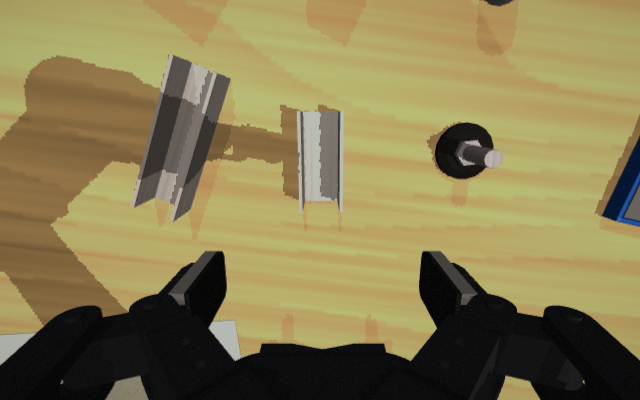

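The wrist view shows the short channel with flange tops at columns 298 to 343 and rows 111 to 210. The foot's stem top is at (492,158) and its disc is around (465,150).

Run:
```python
from h import *
c=ctrl.capture("wrist")
q=ray(c,[(298,111),(343.5,111),(343.5,210),(298,210)],.042); print(q.round(4),q.mean(0))
d=q[0]-q[3]; print("yaw",np.degrees(np.arctan2(d[1],d[0])),np.linalg.norm(d),np.linalg.norm(q[0]-q[1]))
print("stem",ray(c,[(492,158)],.062),"disc",ray(c,[(466,149)],.012))
x,y=q.mean(0); go(x,y,.155+.033,7.4)
```

```text
[[0.4747 0.2455]
 [0.4798 0.207 ]
 [0.3926 0.194 ]
 [0.3871 0.2357]] [0.43353393 0.2205613 ]
yaw 6.392146335964219 0.08814356177293053 0.03884922569641832
stem [[0.45849318 0.0813506 ]] disc [[0.46074106 0.08190454]]
t 1.25 pos [0.4095 0.218  0.3605] yaw 7.57 shift cm [ 2.41  0.06 17.25] roll 0.2 w 0.998 F [0.2 0.3 0.7]
```

```bash
python3 -m crank '{"translation":[[1.2,0.1,5],[2.4,0.1,10],[2.4,0.1,14],[2.4,0.1,17.5],[2.4,0.1,17.5]],"roll":[0,1,1,1,1],"hand":[1,1,1,1,1]}'
python3 -m crank '{"translation":[[0,0,0],[0,0,0],[0,0,0],[0,0,0],[0,0,0]],"roll":[0,0,0,0,0],"hand":[-1,-1,-1,-1,-1]}'
python3 -c "
from h import *
go(.4335,.2205,.185,7)"
```

```text
time: 1.88
position: [0.4326, 0.2211, 0.1833]
tool_rot: [3.138, 0.005, 0.117]
wrist_force: [-0.3, 0.5, 0.9]
gripper_width: 1.0
time: 2.5
position: [0.4337, 0.221, 0.1872]
tool_rot: [-3.14, -0.003, 0.117]
wrist_force: [-1.2, 0.9, 6.1]
gripper_width: 0.457
t 2.5 pos [0.4337 0.221  0.1872] yaw 6.68 shift cm [-0.02  0.05  0.22] roll -0.3 w 0.457 F [-1.2  0.9  6.1]
```

```bash
python3 -m crank '{"translation":[[0,0,-5],[0,0,-10],[2,5,-10.5],[4,10,-10.5],[6,15,-10.5]],"roll":[0,0,2,4,6],"hand":[-1,-1,-1,-1,-1]}'
python3 -c "
from h import *
go(.592,-.155,.28,-5.7)"
```

```text
time: 3.12
position: [0.5102, 0.0769, 0.2909]
tool_rot: [-3.141, -0.001, 0.01]
wrist_force: [1.4, 0.8, -2.4]
gripper_width: 0.455
t 3.12 pos [0.5102 0.0769 0.2909] yaw 0.59 shift cm [ 7.94 23.27  1.09] roll 6.3 w 0.455 F [ 1.4  0.8 -2.4]
```

```bash
python3 -m crank '{"translation":[[1.2,5,0],[2.4,10,0],[3.5,15,0],[3.5,20,0],[3.5,23.3,0]],"roll":[2,4,6,6.3,6.3],"hand":[-1,-1,-1,-1,-1]}'
python3 - <<'E'
from h import *
import time
c=ctrl.capture("wrist"); f=c["frame"]; cv2.imwrite("pics/w2.png",f[:,:,::-1])
go(.592,-.155,.19,-5.7)
hsv=cv2.cvtColor(f,cv2.COLOR_RGB2HSV)
m=cv2.inRange(hsv,(0,0,0),(180,255,40))
for k in cv2.findContours(m,0,1)[0]:
    if cv2.contourArea(k)>800:
        r=rect(c,k,.018); print(cv2.boundingRect(k),np.round(r[0]),np.round(r[1]),round(r[2],1))
E
```

```text
time: 3.75
position: [0.547, -0.1564, 0.2902]
tool_rot: [-3.141, 0.001, -0.101]
wrist_force: [0.0, 0.5, -3.3]
gripper_width: 0.46
t 3.8 pos [ 0.5469 -0.1588  0.2901] yaw -5.91 shift cm [ 4.45 -0.84 10.01] roll -0.2 w 0.455 F [ 1.3 -2.7 -2.4]
(0, 251, 640, 149) [ 434. -143.] [589. 147.] 84.2
(273, 72, 62, 94) [ 610. -150.] [43. 64.] 85.9
```

View pics/w2.png

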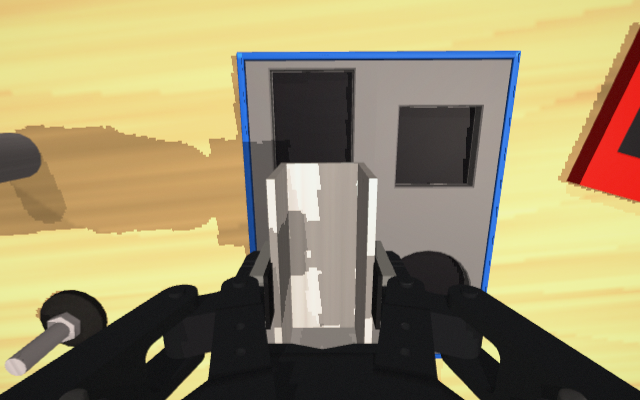

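Recess corners on the insert surface: the long recess's far edge runs from (270,69) to (354,69). The square's corners are (399,105), (483,105), (475,187) and (396,186).

Run:
```python
from h import *
c=ctrl.capture("wrist")
q=ray(c,[(270,69.5),(354.5,69)],.018); m=q.mean(0); d=q[1]-q[0]; L=np.linalg.norm(d); u=np.array([-d[1],d[0]])/L
print("len",L,"yaw",np.degrees(np.arctan2(u[1],u[0])),"long centre",m-u*.0545*np.sign(u[0])if 0 else m-.0545*u*np.sign(u[0]))
s=ray(c,[(399,105),(483,105),(475,187),(396,186)],.018); print("square",s.mean(0),np.linalg.norm(s[0]-s[1]),np.linalg.norm(s[0]-s[3]))
lc=m-.0545*u*np.sign(u[0])
print("part top far corners->", ray(c,[(266,179),(378,179)],.290-.155-.030+.042))
go(lc[0],lc[1],.19,-5.7)
```

```text
len 0.05867010976330305 yaw -5.5517082498841175 long centre [ 0.58860532 -0.15748194]
square [ 0.58014999 -0.24923275] 0.05993952029480175 0.05909598294782963
part top far corners-> [[ 0.59217448 -0.14459296]
 [ 0.58813586 -0.18379722]]
t 3.85 pos [ 0.5469 -0.157   0.2901] yaw -5.94 shift cm [ 4.15 -0.39 10.01] roll -0.2 w 0.453 F [-0.6  0.  -2.2]
```

```bash
python3 -m crank '{"translation":[[4.3,-0.2,0],[4.3,-0.2,2],[4.3,-0.2,5],[4.3,-0.2,8],[4.3,-0.2,8]],"roll":[0,0,0,0,0],"hand":[-1,-1,-1,-1,-1]}'
python3 -m crank '{"translation":[[0,0,0.6],[0,0,1.0],[0,0,1.2],[0,0,1.2]],"roll":[0,0,0,0],"hand":[-1,-1,-1,-1]}'
python3 -c "
from h import *
go(.59,-.157,.195,-5.7)
c=ctrl.capture('wrist'); cv2.imwrite('pics/w3.png',c['frame'][:,:,::-1])"
```

```text
time: 4.47
position: [0.5894, -0.1557, 0.2079]
tool_rot: [-3.142, 0.007, -0.099]
wrist_force: [-0.7, -0.4, -2.3]
gripper_width: 0.457
time: 4.97
position: [0.5908, -0.1565, 0.1987]
tool_rot: [-3.142, -0.001, -0.099]
wrist_force: [-0.4, -0.4, -2.8]
gripper_width: 0.458
t 4.97 pos [ 0.5908 -0.1565  0.1987] yaw -5.66 shift cm [-0.07  0.06  0.37] roll 0.0 w 0.458 F [-0.4 -0.4 -2.8]
```

View pics/w3.png

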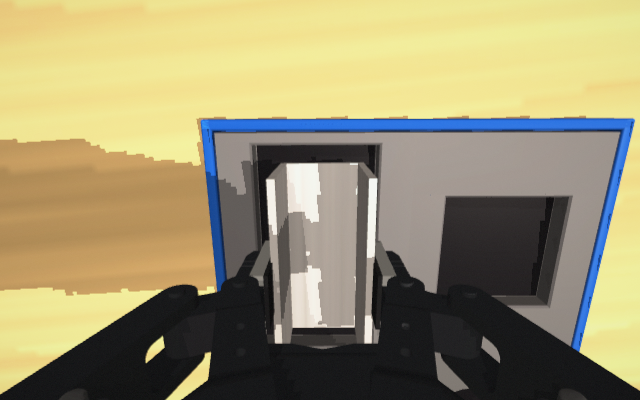

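```bash
python3 -m crank '{"translation":[[0,0,0.3],[0,0,0.5],[0,0,0.5]],"roll":[0,0,0],"hand":[-1,-1,-1]}'
python3 -m crank '{"translation":[[0,0,0],[0,0,0],[0,0,0],[0,0,-4],[0,0,-10]],"roll":[0,0,0,0,0],"hand":[0.5,0.5,0.5,0.5,0.5]}'
python3 -c "
from h import *
go(.42,.081,.34,-5.7)"
```

```text
time: 5.4
position: [0.5909, -0.1565, 0.1952]
tool_rot: [3.141, -0.001, -0.098]
wrist_force: [-3.3, 1.3, 5.7]
gripper_width: 0.46
time: 6.02
position: [0.5903, -0.1564, 0.2922]
tool_rot: [3.141, 0.006, -0.099]
wrist_force: [0.8, 0.2, 0.7]
gripper_width: 0.751
t 6.03 pos [ 0.5903 -0.1564  0.2922] yaw -5.67 shift cm [-19.29 -21.95  -4.78] roll 0.0 w 0.751 F [0.8 0.2 0.7]
```

```bash
python3 -m crank '{"translation":[[-4,-4,-1],[-8,-9,-1.5],[-12,-13,-1.5],[-16,-18,-1.5],[-18.8,-22,-1.5]],"roll":[0,0,0,0,0],"hand":[1,1,1,1,1]}'
python3 -m crank '{"translation":[[0,0,0]],"roll":[0],"hand":[1]}'
python3 -c "
from h import *
c=ctrl.capture('wrist'); cv2.imwrite('pics/w4.png',c['frame'][:,:,::-1])
go(.4595,.082,.2,-5.7); print(proj(c,[(.4595,.082,.062),(.4595,.082,.012)]))"
```

```text
time: 6.65
position: [0.4239, 0.0823, 0.3086]
tool_rot: [-3.141, -0.001, -0.098]
wrist_force: [0.3, 1.1, 0.2]
gripper_width: 0.998
time: 6.78
position: [0.4241, 0.0831, 0.3088]
tool_rot: [-3.141, -0.001, -0.093]
wrist_force: [-0.3, -0.6, 0.2]
gripper_width: 1.004
t 6.83 pos [0.4249 0.0822 0.3088] yaw -5.45 shift cm [ 3.45 -0.31 10.88] roll 0.3 w 1.0 F [-0.1  0.1 -0. ]
[[317.87094649 161.81294117]
 [318.73603443 153.3024586 ]]
```

View pics/w4.png

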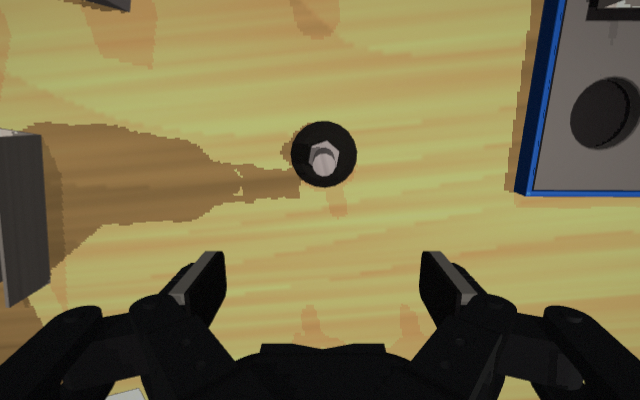

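The stem top is at (323,165) and the disc at (324,154), about 3 mm off my prediction, so I'll correct for that.

```bash
python3 -m crank '{"translation":[[1.6,0.1,4],[3.2,0.1,8],[3.2,0.1,11],[3.2,0.1,11],[3.2,0.1,11]],"roll":[0,0,0,0,0],"hand":[1,1,1,1,0]}'
python3 -m crank '{"translation":[[0,0,0],[0,0,0],[0,0,0],[0,0,0],[0,0,0]],"roll":[0,0,0,0,0],"hand":[-1,-1,-1,-1,-1]}'
python3 -c "
from h import *
go(.461,-.235,.29,-5.7)"
```

```text
time: 7.45
position: [0.4579, 0.0765, 0.1991]
tool_rot: [-3.141, -0.001, -0.1]
wrist_force: [-0.8, 0.8, -0.6]
gripper_width: 0.815
time: 8.07
position: [0.4574, 0.0771, 0.1994]
tool_rot: [-3.141, -0.002, -0.098]
wrist_force: [-1.5, -0.1, 7.5]
gripper_width: 0.169
t 8.07 pos [0.4574 0.0771 0.1994] yaw -5.63 shift cm [ 3.42 31.03 -9.06] roll 0.1 w 0.169 F [-1.5 -0.1  7.5]
```

```bash
python3 -m crank '{"translation":[[0,0,-5],[0.5,4,-9],[1,10,-9],[1,16,-9],[1,21,-9]],"roll":[0,0,0,0,0],"hand":[-1,-1,-1,-1,-1]}'
python3 -m crank '{"translation":[[0,6,0],[0,6,0]],"roll":[0,0],"hand":[-1,-1]}'
python3 -c "
from h import *
c=ctrl.capture('wrist'); cv2.imwrite('pics/w5.png',c['frame'][:,:,::-1])
go(.4616,-.2362,.207,-5.6); print(proj(c,[(.4616,-.2362,.018),(.4706,-.1447,.018)]))"
```

```text
time: 8.7
position: [0.4454, -0.1349, 0.2883]
tool_rot: [-3.141, 0.001, -0.099]
wrist_force: [0.6, 0.4, -1.1]
gripper_width: 0.172
time: 8.95
position: [0.4392, -0.196, 0.2878]
tool_rot: [-3.141, 0.001, -0.106]
wrist_force: [-0.1, 0.2, -1.5]
gripper_width: 0.167
t 9.0 pos [ 0.4395 -0.1945  0.2878] yaw -5.92 shift cm [2.63 3.92 8.08] roll -0.3 w 0.167 F [ 0.3  0.5 -1.4]
[[371.74603817 168.64855048]
 [248.05200338 169.48747869]]
```

View pics/w5.png

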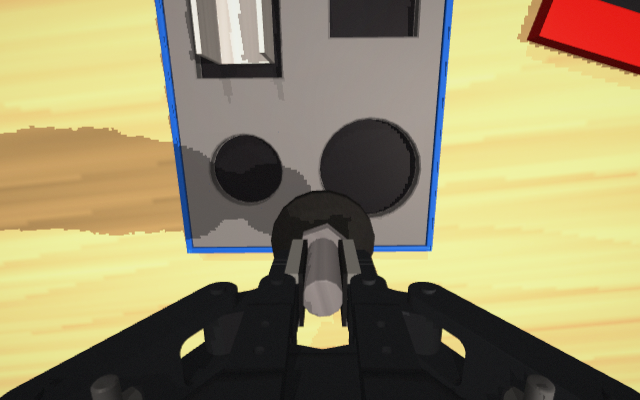

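```bash
python3 -m crank '{"translation":[[2.7,3.8,0],[2.7,3.8,2],[2.7,3.8,5],[2.7,3.8,7],[2.7,3.8,7]],"roll":[0,0,0,0,0],"hand":[-1,-1,-1,-1,-1]}'
python3 -m crank '{"translation":[[0,0,0.5],[0,0,0.8],[0,0,1.1],[0,0,1.1]],"roll":[0,0,0,0],"hand":[-1,-1,-1,-1]}'
python3 -c "
from h import *
go(.4616,-.2362,.207,-5.6)"
```

```text
time: 9.62
position: [0.4632, -0.232, 0.2169]
tool_rot: [-3.141, 0.005, -0.097]
wrist_force: [0.8, -0.5, -1.9]
gripper_width: 0.172
time: 10.12
position: [0.4636, -0.2333, 0.2076]
tool_rot: [3.142, -0.0, -0.099]
wrist_force: [-0.1, -0.6, -2.0]
gripper_width: 0.167
t 10.12 pos [ 0.4636 -0.2333  0.2076] yaw -5.66 shift cm [-0.17  0.31  0.06] roll -0.1 w 0.167 F [-0.1 -0.6 -2. ]
```

```bash
python3 -m crank '{"translation":[[0,0.1,0.2],[0,0.1,0.3],[0,0.1,0.3]],"roll":[0,0,0],"hand":[-1,-1,-1]}'
python3 -m crank '{"translation":[[0,0,0],[0,0,0],[0,0,-3],[0,0,-8],[0,0,-10]],"roll":[0,0,0,0,0],"hand":[0.1,0.1,0.1,0.1,0.1]}'
python3 -c "
from h import *
c=ctrl.capture('wrist'); cv2.imwrite('pics/w6.png',c['frame'][:,:,::-1])
go(.58,.08,.31,-5.6)"
```

```text
time: 10.5
position: [0.4636, -0.2337, 0.2073]
tool_rot: [-3.141, -0.001, -0.098]
wrist_force: [-5.6, 8.5, 18.7]
gripper_width: 0.173
time: 11.12
position: [0.4641, -0.2347, 0.307]
tool_rot: [3.141, -0.004, -0.099]
wrist_force: [0.8, -0.2, -0.1]
gripper_width: 0.547
t 11.18 pos [ 0.4645 -0.2348  0.3088] yaw -5.62 shift cm [  8.41 -32.46  -0.12] roll -0.0 w 0.549 F [ 0.1 -0.3  1.5]
```

```bash
python3 -m crank '{"translation":[[2,-6,0],[4,-12,0],[6,-18,0],[8,-24,0],[8,-30,0]],"roll":[0,0,0,0,0],"hand":[1,1,1,1,1]}'
python3 -m crank '{"translation":[[0,-2.4,0],[0,-2.4,0]],"roll":[0,0],"hand":[1,1]}'
python3 -c "
from h import *
c=ctrl.capture('wrist'); g=c['frame'][:,:,::-1]
a=cv2.imread('pics/w6.png'); cv2.imwrite('pics/w7.png',cv2.resize(np.vstack([a,g]),(480,600),interpolation=cv2.INTER_AREA))
go(.608,.08,.19,-5.6); print(proj(c,[(.608,.08,.05)]))"
```

```text
time: 11.8
position: [0.5737, 0.0579, 0.3032]
tool_rot: [3.141, 0.001, -0.099]
wrist_force: [0.8, 0.3, 0.3]
gripper_width: 1.0
time: 12.05
position: [0.5751, 0.0816, 0.3032]
tool_rot: [3.141, 0.001, -0.096]
wrist_force: [0.0, -0.9, 0.0]
gripper_width: 0.997
t 12.1 pos [0.5749 0.0804 0.3033] yaw -5.59 shift cm [ 3.3  -0.28 11.33] roll 0.0 w 1.001 F [-0.5 -0.3 -0.3]
[[318.40126819 163.35666886]]
```

View pics/w7.png

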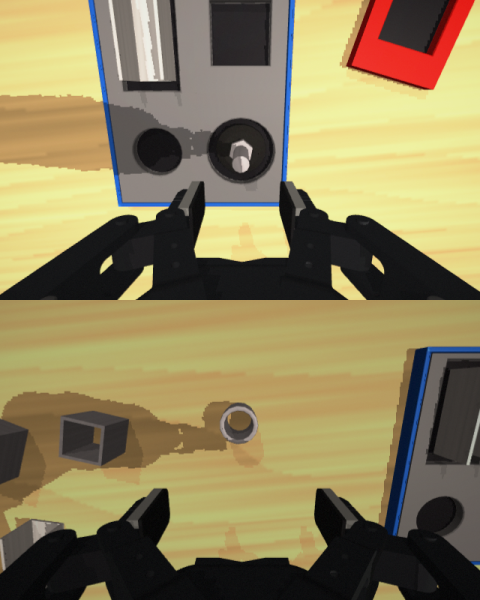

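The foot sits in the big round recess. The pipe top is at about (319,164), as predicted.

```bash
python3 -m crank '{"translation":[[1.7,-0.2,4],[3.3,-0.2,8],[3.3,-0.2,11.2],[3.3,-0.2,11.2],[3.3,-0.2,11.2]],"roll":[0,0,0,0,0],"hand":[1,1,1,1,0]}'
python3 -m crank '{"translation":[[0,0,0],[0,0,0],[0,0,0],[0,0,0],[0,0,0]],"roll":[0,0,0,0,0],"hand":[-1,-1,-1,-1,-1]}'
python3 -m crank '{"translation":[[0,0,-5],[-3,4,-9.5],[-7,9,-9.5],[-10.5,14,-9.5],[-13,18,-9.5]],"roll":[0,0,0,0,0],"hand":[-1,-1,-1,-1,-1]}'
python3 -c "
from h import *
go(.4706,-.1447,.199,-5.6)"
```

```text
time: 12.72
position: [0.6085, 0.0779, 0.1935]
tool_rot: [-3.141, -0.002, -0.099]
wrist_force: [0.3, 0.8, 1.0]
gripper_width: 0.814
time: 13.35
position: [0.6086, 0.0789, 0.1943]
tool_rot: [-3.141, -0.003, -0.098]
wrist_force: [-0.8, 0.3, 7.0]
gripper_width: 0.392
time: 13.98
position: [0.4585, -0.0889, 0.2875]
tool_rot: [-3.141, 0.001, -0.099]
wrist_force: [0.2, 0.5, -0.9]
gripper_width: 0.393
t 13.97 pos [ 0.4585 -0.0889  0.2875] yaw -5.67 shift cm [1.76 5.43 8.85] roll -0.1 w 0.393 F [ 0.2  0.5 -0.9]
```

```bash
python3 -m crank '{"translation":[[-0.8,3,0],[-0.8,5.4,0],[-0.8,5.4,0]],"roll":[0,0,0],"hand":[-1,-1,-1]}'
python3 -c "
from h import *
c=ctrl.capture('wrist'); cv2.imwrite('pics/w8.png',cv2.resize(c['frame'][:,:,::-1],(480,300),interpolation=cv2.INTER_AREA))
go(.4706,-.1447,.202,-5.6); print(proj(c,[(.4706,-.1447,.018)])*.75)"
```

```text
time: 14.35
position: [0.4469, -0.1416, 0.2873]
tool_rot: [-3.141, 0.001, -0.102]
wrist_force: [0.3, 0.4, -1.5]
gripper_width: 0.391
t 14.4 pos [ 0.4472 -0.141   0.2873] yaw -5.76 shift cm [2.37 0.14 8.53] roll -0.2 w 0.393 F [-0.6 -0.4 -0.9]
[[241.53177488 129.43499026]]
```

View pics/w8.png

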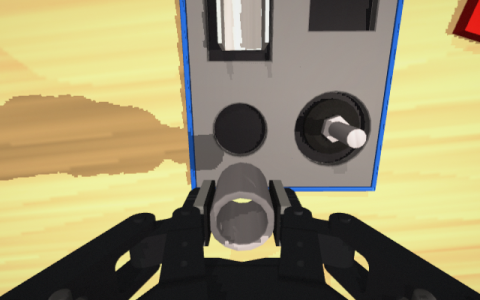

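```bash
python3 -m crank '{"translation":[[2.4,0.1,0],[2.4,0.1,2],[2.4,0.1,5],[2.4,0.1,7.5],[2.4,0.1,7.5]],"roll":[0,0,0,0,0],"hand":[-1,-1,-1,-1,-1]}'
python3 -m crank '{"translation":[[0,0,0.4],[0,0,0.8],[0,0,1.1],[0,0,1.1]],"roll":[0,0,0,0],"hand":[-1,-1,-1,-1]}'
python3 -c "
from h import *
go(.4706,-.1447,.202,-5.6)"
```

```text
time: 15.02
position: [0.4709, -0.1432, 0.2108]
tool_rot: [3.141, 0.005, -0.098]
wrist_force: [1.0, -0.1, -1.4]
gripper_width: 0.391
time: 15.52
position: [0.4717, -0.1439, 0.2023]
tool_rot: [-3.142, -0.001, -0.098]
wrist_force: [-0.8, 0.3, 3.8]
gripper_width: 0.399
t 15.53 pos [ 0.4717 -0.1439  0.2023] yaw -5.64 shift cm [-0.1   0.09  0.03] roll -0.0 w 0.399 F [-0.8  0.3  3.8]
```

```bash
python3 -m crank '{"translation":[[0,0,0],[0,0,0],[0,0,0],[0,0,-5],[0,0,-10]],"roll":[0,0,0,0,0],"hand":[0.3,0.3,0.3,0.3,0.3]}'
python3 -m crank '{"translation":[[1,-6,0],[2.5,-12,0],[4,-18,0],[5,-24,0],[6,-30,0]],"roll":[0,2,4,6,8],"hand":[1,1,1,1,1]}'
python3 -c "
from h import *
go(.575,.235,.31,-18)"
```

```text
time: 16.15
position: [0.4713, -0.144, 0.302]
tool_rot: [3.141, 0.002, -0.099]
wrist_force: [2.2, -0.7, 0.1]
gripper_width: 0.651
time: 16.77
position: [0.5609, 0.1506, 0.3014]
tool_rot: [3.141, -0.0, -0.239]
wrist_force: [0.2, -0.4, 0.4]
gripper_width: 1.002
t 16.77 pos [0.5609 0.1506 0.3014] yaw -13.71 shift cm [-0.63 -8.53 -0.86] roll 4.3 w 1.002 F [ 0.2 -0.4  0.4]
```

```bash
python3 -m crank '{"translation":[[-0.3,-4,0],[-0.6,-8.5,0],[-0.6,-8.5,0]],"roll":[2,4.3,4.3],"hand":[1,1,1]}'
python3 -c "
from h import *
c=ctrl.capture('wrist'); cv2.imwrite('pics/w9.png',c['frame'][:,:,::-1])
go(.606,.226,.191,-18); print(proj(c,[(.606,.226,.05)]))"
```

```text
time: 17.15
position: [0.5752, 0.2355, 0.3008]
tool_rot: [-3.141, -0.0, -0.31]
wrist_force: [0.3, 0.0, -0.9]
gripper_width: 1.001
t 17.2 pos [0.5748 0.2339 0.3007] yaw -17.84 shift cm [ 3.21 -0.2  10.97] roll 0.2 w 0.998 F [-0.6 -0.8  0.2]
[[320.41228533 165.75678706]]
```

View pics/w9.png

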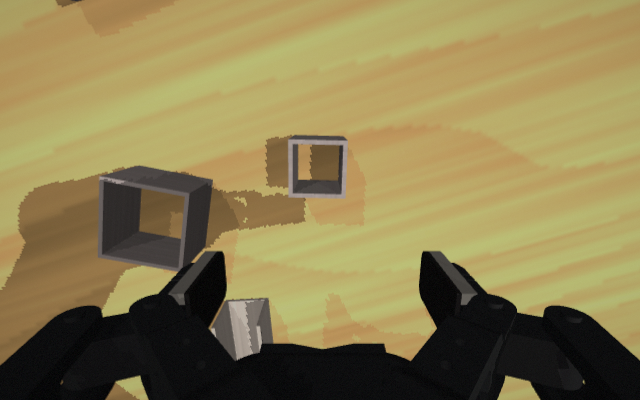

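The narrow tube's top corners span (288,137) to (347,198), so it is aligned with the tool. The wide tube's nearest corner, (212,180), is about 76 mm to the side. I'll descend half open.

```bash
python3 -m crank '{"translation":[[1.5,-0.3,2],[3.1,-0.3,5],[3.1,-0.3,8],[3.1,-0.3,10.8],[3.1,-0.3,10.8]],"roll":[0,0,0,0,0],"hand":[0.6,0.6,0.6,0.6,0.6]}'
python3 -m crank '{"translation":[[0,0,0],[0,0,0],[0,0,0],[0,0,0],[0,0,0]],"roll":[0,0,0,0,0],"hand":[-1,-1,-1,-1,-1]}'
python3 -m crank '{"translation":[[0,0,-5],[0,0,-11],[0,5,-11],[0,11,-11],[0,17,-11]],"roll":[0,0,-2,-4,-6],"hand":[-1,-1,-1,-1,-1]}'
python3 -c "
from h import *
go(.545,-.2445,.31,-5.6)"
```

```text
time: 17.82
position: [0.6045, 0.2242, 0.191]
tool_rot: [3.137, 0.004, -0.315]
wrist_force: [0.9, -0.2, 0.3]
gripper_width: 0.795
time: 18.45
position: [0.606, 0.2263, 0.1956]
tool_rot: [-3.139, -0.003, -0.313]
wrist_force: [-0.2, -0.3, 6.0]
gripper_width: 0.454
time: 19.08
position: [0.5516, 0.0628, 0.3032]
tool_rot: [-3.142, 0.001, -0.207]
wrist_force: [0.0, -0.9, -1.2]
gripper_width: 0.457
t 19.07 pos [0.5516 0.0628 0.3032] yaw -11.86 shift cm [ 5.67 30.21 -0.68] roll -6.3 w 0.457 F [ 0.  -0.9 -1.2]
```

```bash
python3 -m crank '{"translation":[[1,6,0],[2,12,0],[3.5,18,0],[4.5,24,0],[5.7,30,0]],"roll":[-1,-3,-5,-6.3,-6.3],"hand":[-1,-1,-1,-1,-1]}'
python3 -m crank '{"translation":[[0,0,0]],"roll":[0],"hand":[-1]}'
python3 -c "
from h import *
c=ctrl.capture('wrist'); cv2.imwrite('pics/w10.png',c['frame'][:,:,::-1])
go(.581,-.248,.2035,-5.6); print(proj(c,[(.581,-.248,.018)]))"
```

```text
time: 19.7
position: [0.5458, -0.2428, 0.3032]
tool_rot: [-3.141, 0.001, -0.099]
wrist_force: [1.2, 1.0, -2.0]
gripper_width: 0.459
time: 19.82
position: [0.5454, -0.2448, 0.3026]
tool_rot: [-3.141, 0.001, -0.105]
wrist_force: [-0.4, -1.0, -1.3]
gripper_width: 0.456
t 19.88 pos [ 0.5456 -0.243   0.3026] yaw -5.91 shift cm [3.58 0.14 9.91] roll -0.3 w 0.458 F [-0.8  1.1 -2.1]
[[320.49138477 153.93397604]]
```

View pics/w10.png

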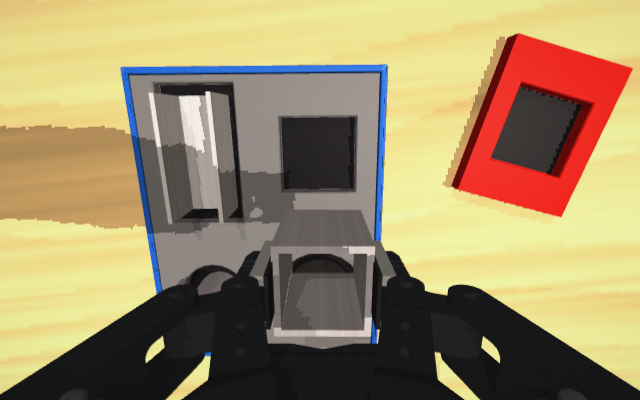

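```bash
python3 -m crank '{"translation":[[3.6,-0.1,0],[3.6,-0.1,3],[3.6,-0.1,6],[3.6,-0.1,8.8],[3.6,-0.1,8.8]],"roll":[0,0,0,0,0],"hand":[-1,-1,-1,-1,-1]}'
python3 -m crank '{"translation":[[0,0,0.4],[0,0,0.8],[0,0,1.1],[0,0,1.1]],"roll":[0,0,0,0],"hand":[-1,-1,-1,-1]}'
python3 -c "
from h import *
go(.581,-.248,.2035,-5.6)"
```

```text
time: 20.5
position: [0.5815, -0.242, 0.2129]
tool_rot: [-3.141, 0.007, -0.098]
wrist_force: [0.2, -0.2, -1.3]
gripper_width: 0.459
time: 21.0
position: [0.5824, -0.2436, 0.2046]
tool_rot: [-3.142, -0.0, -0.099]
wrist_force: [0.2, -0.2, -1.9]
gripper_width: 0.455
t 21.0 pos [ 0.5824 -0.2436  0.2046] yaw -5.67 shift cm [-0.09  0.45  0.11] roll -0.1 w 0.455 F [ 0.2 -0.2 -1.9]
```

```bash
python3 -m crank '{"translation":[[0,0.2,0.1],[0,0.2,0.2],[0,0.2,0.2]],"roll":[0,0,0],"hand":[-1,-1,-1]}'
python3 -m crank '{"translation":[[0,0,0],[0,0,0],[0,0,0],[0,0,-5],[0,0,-10]],"roll":[0,0,0,0,0],"hand":[0.4,0.4,0.4,0.4,0.4]}'
python3 -m crank '{"translation":[[-5,-6,-3],[-10,-12,-3],[-14,-18,-3],[-14,-24,-3],[-14,-30,-3]],"roll":[0,0,0,0,0],"hand":[0.4,0.4,0.4,0.4,0.4]}'
python3 - <<'E'
from h import *
go(.581,-.248,.2035,-5.6)
c=ctrl.capture("top"); f=c["frame"][165:295,165:435,::-1]; s=ctrl.capture("scene")["frame"][130:290,200:500,::-1]
cv2.imwrite("pics/end.png",np.vstack([cv2.resize(f,(540,260),interpolation=cv2.INTER_CUBIC),cv2.resize(s,(540,288),interpolation=cv2.INTER_CUBIC)]))
E
```

```text
time: 21.38
position: [0.5823, -0.2458, 0.2036]
tool_rot: [3.141, -0.001, -0.099]
wrist_force: [-3.0, 0.2, 5.6]
gripper_width: 0.462
time: 22.0
position: [0.5823, -0.2456, 0.3027]
tool_rot: [3.141, 0.002, -0.099]
wrist_force: [0.6, -0.1, -0.3]
gripper_width: 0.699
time: 22.62
position: [0.4715, 0.0339, 0.3329]
tool_rot: [-3.141, -0.001, -0.099]
wrist_force: [1.3, -0.7, -0.0]
gripper_width: 0.7
t 22.62 pos [0.4715 0.0339 0.3329] yaw -5.68 shift cm [13.69 26.97 12.94] roll -0.1 w 0.7 F [ 1.3 -0.7 -0. ]
```

View pics/end.png

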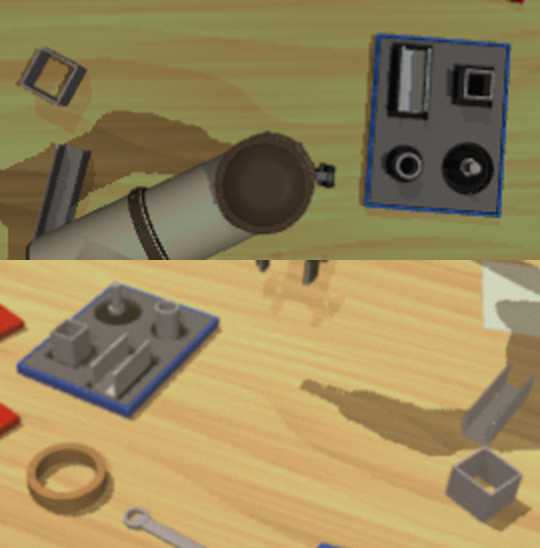

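All four parts stand upright inside their recesses, and the gaps around them are visible. The long channel and the wide tube are in place.

```bash
python3 -c "
from workcell import ctrl
print(ctrl.close_job())"
```

```text
the job is handed in; nothing more can be done
None
```

The kit is packed and handed in at about 22.7 s of the 109 s allowed. The short channel, foot, pipe spacer and narrow tube were each gripped, set down in their own recess, released and cleared.

- **Final views:** The last top and scene pictures show all four parts upright inside their recesses. The long channel and the wide tube look unmoved; in the top view the arm partly hides the long channel, but the scene view shows it clear. I judged this by eye and did not measure the final offsets in millimetres.
- **Seating:** At release, tool heights were 8–9 mm above the pick-up heights, matching the 8 mm recess floor. The highest contact force I read was about 19 N, while setting down the foot.
- **Disagreement:** Position readings and camera estimates differed by about 2–4 mm, mostly in y. This is within the roughly 9 mm of clearance each part has in its recess.

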